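Weed out the rocking ones and set up the lidding machine

ROBOT

A 6-joint arm with a two-finger parallel gripper is mounted at the origin on the work surface. World frame = base frame: x ahead of the robot, y to its left, z up, the work surface at z = 0. Lengths are in m, angles in rad, forces in N, time in s.
With the tool pointing down it reaches from about 0.25 to 0.725 m from the base axis. Payload 9.7 kg.
Tool frame: the origin (TCP) lies on the centre line of the jaws, within the pads' length; the fingertips stand 8 mm ahead of it and the grasp point (between the pads) lies 11 mm behind it; z points along the fingers, y is the line along which they close (so a half turn about z gives the same grasp; the last joint's range is limited). The gripper opens to 85 mm and grips with 20 to 120 N. Pads are 22 mm wide; open, the fingers measure 114 mm over their backs; the gripper's body (76 mm by 85 mm) begins 54 mm behind the grasp point. The pads swing forward as they close: fully open they stand 13 mm farther back than shut.
Start: joints at [1.295, 0.087, 0.176, 1.66, 0, 1.571], TCP at [0.15, 0.529, 0.239] pointing down, gripper open.
Joint ranges: [-3.13, 3.13], [-0.85, 1.81], [-1.15, 1.24], [-2.2, 2.28], [-1.44, 1.52], [-3.14, 3.14]. Speed limits (rad/s): [2.22, 2.22, 2.57, 3.14, 3.14, 3.14].

INTERFACE

Orientations are given as a unit quaternion [w, x, y, z].
In Python, from plant import env, camera, camera_info, spotter gives the robot as it stands. Calls block until the motion is done:
- env.reach(position, orientation): joint-space move of the TCP to a pose.
- env.line_to(position, rot=None, v=0.15): straight line of the TCP; rot=None keeps the orientation; v is the mean speed in m/s.
- env.movej(angles): joint-space move.
- env.command_gripper(opening, strength=None): finger opening in m; strength is the grip in N (None keeps the last); returns when the fingers have stopped.
- env.pause(seconds).
- env.solve_ik(position, orientation): joint angles nearest the present ones, or None.
- camera(name): name is "scene" or "side" or "wrist"; returns the picture (420x560x3 uint8, red, green, blue); there is no depth.
- camera_info(name): a dict with "vfov" (degrees; the focal length in pixels is half the picture's height over the tangent of half this angle, whatever the lens; pixels are square), "cx", "cy" (the principal point, pixels), "k1" (the pictures are not rectified: a ray, as slopes to the right and down, at radius r is drawn at 1 + k1 r^2 times it, then the intrinsics apply), "world_from_camera" (4x4, takes a point from camera to world coordinates). Camera axes: x right, y down, z forward; pixel columns grow to the right and rows downward; lengths in m; the calibration is good to about 2 mm. A picture is of the moment at which its call begins: read the wrist's pose just before it. camera_info takes no time and is no camera call; for the wrist camera it gives the pose at the moment of the call.
A pose or a line that the arm cannot do raises env.IKError and nothing moves.
- env.sign_off(): hands the job in; it is judged then, once.
Trained networks look in the newest picture that a camera, given by its name, has taken for a name from the list of things; names that differ only in an ending like _2 or _b are one class to them, and where a whole thing is asked for, a point or a joint stands for the part that bears it (a point fixed in the world has none). Each returns a list of dicts, best first, with "conf" (0 to 1); they miss things now and then, are a little off and sometimes report something else, mostly with a low value. They report only what shows in the picture. A call takes as long as a camera call. They do not tell look-alikes from the thing itself.
- spotter.look_for(thing, camera): "position" ([x, y, z] in m, in world coordinates, good to about 4 mm: the middle of the surface that is visible of it).
Readings, each from a call of its own:
- env.get_clock(): time.
- env.get_joint_pos(): joint angles.
- env.get_dq(): joint speeds.
- env.get_effort(): joint torques, N m.
- env.get_eef_pos(): TCP position.
- env.get_orientation(): TCP orientation.
- env.get_contact_force(): force on the tool from outside, world axes, zero at the start.
- env.get_wrist_torque(): the same for the moment, N m.
- env.get_gripper_width(): finger opening in m.
- env.get_grip_force(): force on a finger pad.
Only numpy, scipy, OpenCV 4.12 (cv2) and the standard library are available. Lean on these libraries where they do the work, as an engineer would, in place of code of your own. Each camera call takes 0.05 s, during which the arm holds its last target. There are 200 camera calls.

TASK

Get the lidding machine ready for a run: stand every tin that stays steady when pressed down at its rim upright on the machine's infeed lane, and put every tin that rocks in the reject tote. Tip all the lids from the caddy into the machine's lid hopper and set the empty caddy back down flat on the bench. When all that is done, press the start button fully down and let it go; leave the tape roll and the label carton where they are.

Things in the scene. Friction and masses are not known exactly. Their poses are not given: they have to be found in the camera images.
- tin_a: shallow round tin, bare metal, open at the top, 58 mm across, 22 mm high, wall 3 mm, 50 g; origin at the centre of its underside, z up. Its bottom is either flat and steady, or bent out by 4 mm in the middle: that tin too stands level and as high, but pressed down at one side of the rim with 2 N or more it rocks over by about 0.18 rad (rim down 3.5 mm), and rights itself when let go. May be absent (None)
- tin_b: shallow round tin, bare metal, open at the top, 58 mm across, 22 mm high, wall 3 mm, 50 g; origin at the centre of its underside, z up. Its bottom is either flat and steady, or bent out by 4 mm in the middle: that tin too stands level and as high, but pressed down at one side of the rim with 2 N or more it rocks over by about 0.18 rad (rim down 3.5 mm), and rights itself when let go. May be absent (None)
- tin_c: shallow round tin, bare metal, open at the top, 58 mm across, 22 mm high, wall 3 mm, 50 g; origin at the centre of its underside, z up. Its bottom is either flat and steady, or bent out by 4 mm in the middle: that tin too stands level and as high, but pressed down at one side of the rim with 2 N or more it rocks over by about 0.18 rad (rim down 3.5 mm), and rights itself when let go. May be absent (None)
- tin_d: shallow round tin, bare metal, open at the top, 58 mm across, 22 mm high, wall 3 mm, 50 g; origin at the centre of its underside, z up. Its bottom is either flat and steady, or bent out by 4 mm in the middle: that tin too stands level and as high, but pressed down at one side of the rim with 2 N or more it rocks over by about 0.18 rad (rim down 3.5 mm), and rights itself when let go. May be absent (None)
- tin_e: shallow round tin, bare metal, open at the top, 58 mm across, 22 mm high, wall 3 mm, 50 g; origin at the centre of its underside, z up. Its bottom is either flat and steady, or bent out by 4 mm in the middle: that tin too stands level and as high, but pressed down at one side of the rim with 2 N or more it rocks over by about 0.18 rad (rim down 3.5 mm), and rights itself when let go. May be absent (None)
- tin_a_mouth (a point): centre of the mouth of tin_a, 22 mm above its underside; it lies 0.01 mm off the axis, to +x in a steady tin and to -x in a rocking one: the judge's mark, far too small to be measured
- tin_b_mouth (a point): centre of the mouth of tin_b, 22 mm above its underside; it lies 0.01 mm off the axis, to +x in a steady tin and to -x in a rocking one: the judge's mark, far too small to be measured
- tin_c_mouth (a point): centre of the mouth of tin_c, 22 mm above its underside; it lies 0.01 mm off the axis, to +x in a steady tin and to -x in a rocking one: the judge's mark, far too small to be measured
- tin_d_mouth (a point): centre of the mouth of tin_d, 22 mm above its underside; it lies 0.01 mm off the axis, to +x in a steady tin and to -x in a rocking one: the judge's mark, far too small to be measured
- tin_e_mouth (a point): centre of the mouth of tin_e, 22 mm above its underside; it lies 0.01 mm off the axis, to +x in a steady tin and to -x in a rocking one: the judge's mark, far too small to be measured
- lid_1: a screw lid for the tins, a metal disc 60 mm across and 12 mm high, 14 g; origin at the centre of its underside
- lid_2: a screw lid for the tins, a metal disc 60 mm across and 12 mm high, 14 g; origin at the centre of its underside
- lid_3: a screw lid for the tins, a metal disc 60 mm across and 12 mm high, 14 g; origin at the centre of its underside
- lid_4: a screw lid for the tins, a metal disc 60 mm across and 12 mm high, 14 g; origin at the centre of its underside
- caddy: sheet-steel carrying caddy, tray 126 (x) by 134 (y) mm, 250 g; origin at the centre of its underside, floor 4 mm thick. Walls 40 mm high on its +x, +y and -y sides; its -x side is open, ending in a lip that slopes up to 8 mm above the bench, 76 mm from the centre. It starts with the lids in one layer; they slide out over the open side when it is tipped that way by more than about 50 degrees
- caddy_bar (a point): centre of the caddy's wooden carrying bar, 80 mm above its underside, axes as the caddy's; the bar runs along the caddy's y over the middle of the tray, 12 mm (x) by 16 mm (z) in section, free length 125 mm between two upright straps
- lidder: bench-top lidding machine, fixed to the bench: one body with the infeed lane, closing head, lid hopper and control box; origin on the bench below the middle of the lane, y along the lane, its robot side towards -x. A closing head on a column, 215 mm high, stands past the -y end of the lane (at y = -205 mm)
- lane (a point): centre of the infeed lane's surface, 60 mm above the bench, axes as the machine's. The free lane is 122 mm wide (x) and 295 mm long (y from -145 to +150 mm), bordered on all sides by guide rails whose tops stand 8 mm above its surface; the machine's bed under it spans x = +-71 mm and y from -240 to +160 mm
- hopper (a point): centre of the open square mouth of the machine's lid hopper, at rim height (150 mm above the bench), axes as the machine's. The mouth is 190 by 190 mm inside, sheet walls 5 mm, floor about 80 mm below the rim; its middle lies at x = -120, y = -340 mm of the machine
- start (a joint): the machine's spring push button, travel in m: 0 released, 0.006 fully down; fully down takes 5 N
- start_top (a point): centre of the top of the push button (30 mm across), on the control box (110 by 75 mm, 70 mm high, its middle at x = -95, y = -185 mm of the machine) between lane and hopper; pressed straight down. It stands 88 mm above the bench
- tote: reject tote, a plain grey open box fixed on the bench, 150 (x) by 210 (y) mm outside, 60 mm high, walls and floor 5 mm; origin at the centre of its underside
- tape: a roll of packing tape lying flat, 68 mm across, 48 mm high, not part of the job; origin at the centre of its underside
- labels: a closed cardboard carton, 60 by 85 mm, 50 mm high, not part of the job; origin at the centre of its underside
Things that resemble listed ones, but are neither listed nor needed, are in the scene too. Leave any brown look-alike of the tin_c alone.

How it is judged:
On the way, in this order (a step that is already met when the one before it is completed fails the run):
1. all tins are sorted (steady ones upright on the lane, rocking ones in the tote), all lids are in the hopper and the caddy stands on the bench (((x of tin_a_mouth in the frame of tin_a above 0 m and (x of tin_a in the frame of lane between -0.04 and 0.04 m and y of tin_a in the frame of lane between -0.15 and 0.15 m and z of tin_a in the frame of lane between -0.005 and 0.006 m) and angle between tin_a's own z axis and vertical below 0.1 rad) or (x of tin_a_mouth in the frame of tin_a below 0 m and (x of tin_a in the frame of tote between -0.075 and 0.075 m and y of tin_a in the frame of tote between -0.105 and 0.105 m and z of tin_a in the frame of tote between -0.005 and 0.06 m))) and ((x of tin_b_mouth in the frame of tin_b above 0 m and (x of tin_b in the frame of lane between -0.04 and 0.04 m and y of tin_b in the frame of lane between -0.15 and 0.15 m and z of tin_b in the frame of lane between -0.005 and 0.006 m) and angle between tin_b's own z axis and vertical below 0.1 rad) or (x of tin_b_mouth in the frame of tin_b below 0 m and (x of tin_b in the frame of tote between -0.075 and 0.075 m and y of tin_b in the frame of tote between -0.105 and 0.105 m and z of tin_b in the frame of tote between -0.005 and 0.06 m))) and ((x of tin_c_mouth in the frame of tin_c above 0 m and (x of tin_c in the frame of lane between -0.04 and 0.04 m and y of tin_c in the frame of lane between -0.15 and 0.15 m and z of tin_c in the frame of lane between -0.005 and 0.006 m) and angle between tin_c's own z axis and vertical below 0.1 rad) or (x of tin_c_mouth in the frame of tin_c below 0 m and (x of tin_c in the frame of tote between -0.075 and 0.075 m and y of tin_c in the frame of tote between -0.105 and 0.105 m and z of tin_c in the frame of tote between -0.005 and 0.06 m))) and ((x of tin_d_mouth in the frame of tin_d above 0 m and (x of tin_d in the frame of lane between -0.04 and 0.04 m and y of tin_d in the frame of lane between -0.15 and 0.15 m and z of tin_d in the frame of lane between -0.005 and 0.006 m) and angle between tin_d's own z axis and vertical below 0.1 rad) or (x of tin_d_mouth in the frame of tin_d below 0 m and (x of tin_d in the frame of tote between -0.075 and 0.075 m and y of tin_d in the frame of tote between -0.105 and 0.105 m and z of tin_d in the frame of tote between -0.005 and 0.06 m))) and ((x of tin_e_mouth in the frame of tin_e above 0 m and (x of tin_e in the frame of lane between -0.04 and 0.04 m and y of tin_e in the frame of lane between -0.15 and 0.15 m and z of tin_e in the frame of lane between -0.005 and 0.006 m) and angle between tin_e's own z axis and vertical below 0.1 rad) or (x of tin_e_mouth in the frame of tin_e below 0 m and (x of tin_e in the frame of tote between -0.075 and 0.075 m and y of tin_e in the frame of tote between -0.105 and 0.105 m and z of tin_e in the frame of tote between -0.005 and 0.06 m))) and x of lid_1 in the frame of hopper between -0.1 and 0.1 m and y of lid_1 in the frame of hopper between -0.1 and 0.1 m and z of lid_1 in the frame of hopper between -0.11 and 0 m and x of lid_2 in the frame of hopper between -0.1 and 0.1 m and y of lid_2 in the frame of hopper between -0.1 and 0.1 m and z of lid_2 in the frame of hopper between -0.11 and 0 m and x of lid_3 in the frame of hopper between -0.1 and 0.1 m and y of lid_3 in the frame of hopper between -0.1 and 0.1 m and z of lid_3 in the frame of hopper between -0.11 and 0 m and x of lid_4 in the frame of hopper between -0.1 and 0.1 m and y of lid_4 in the frame of hopper between -0.1 and 0.1 m and z of lid_4 in the frame of hopper between -0.11 and 0 m and height (world z) of caddy below 0.006 m and angle between caddy's own z axis and vertical below 0.08 rad), for 0.2 s.
2. the start button is pressed fully down (value of joint start above 0.005 m), for 0.05 s.
At the end, for the whole second after the job is handed in: steady tins upright (0.1 rad) on the lane between its rails; rocking ones in the tote, undersides below its rim; all lids in the hopper below its rim; caddy flat on the bench (under 6 mm up, 0.08 rad); button released (under 1.5 mm); all at rest (all of step 1 and linear speed of each of tin_a, tin_b, tin_c, tin_d, tin_e, caddy below 0.03 m/s and value of joint start below 0.0015 m); the robot touches nothing.
It fails at once if the tape is shoved more than 30 mm or tipped over (distance of tape from where it was at the start of the episode above 0.03 m or angle between tape's own z axis and vertical above 0.3 rad).
It fails at once if the labels is shoved more than 30 mm or tipped over (distance of labels from where it was at the start of the episode above 0.03 m or angle between labels's own z axis and vertical above 0.3 rad).
Of tin_a, tin_b, tin_c, tin_d, tin_e only 3 to 5 are there at a start; the rules pass over those that are not, and their reading is None.
At some moment in a run one of tin_a, tin_b, tin_c, tin_d, tin_e may be knocked a few centimetres aside while the robot is not near it.
It also fails if it takes over 210 s, if anything falls off the work surface, if the arm or the gripper's body presses on something with over 40 N, if the wrist force passes 120 N, or if a joint passes its speed limit or range.

## Working session

There is one attempt and no reset: what is moved stays moved. The work goes in short steps, each a Python script; the robot and the scene stay as the last script left them, time stands still between calls to the robot, and variables do not carry over. Pictures are saved under pics/ and viewed, at most 14 in all, crops included, and the job is handed in when it is done.

```bash
ls; mkdir -p pics; python3 - <<'E'
from plant import env,camera,camera_info,spotter
import cv2
for n in ["scene","side"]:
    cv2.imwrite(f"pics/{n}0.png",camera(n)[:,:,::-1])
    i=camera_info(n);print(n,i["vfov"],i["k1"],i["world_from_camera"][:3].round(2).tolist() if hasattr(i["world_from_camera"],'round') else i["world_from_camera"])
    for t in ["tin_a","lid_1","caddy","caddy_bar","lidder","start_top","tote","tape","labels"]:
        print(t,[(round(d["conf"],2),[round(float(x),3) for x in d["position"]]) for d in spotter.look_for(t,n)])
print(env.get_clock())
E
```

```text
pics
scene 43.32142962671019 -0.1929178909119551 [[-0.8, 0.37, -0.47, 1.19], [0.6, 0.51, -0.62, 0.9], [0.01, -0.78, -0.63, 1.04]]
tin_a [(0.85, [0.461, 0.026, 0.009]), (0.83, [0.425, -0.043, 0.011]), (0.83, [0.458, -0.117, 0.01]), (0.8, [0.438, 0.163, 0.009]), (0.8, [0.236, 0.274, 0.008]), (0.65, [0.318, 0.172, 0.007]), (0.5, [0.425, 0.089, 0.013])]
lid_1 [(0.8, [0.433, 0.309, 0.018]), (0.71, [0.385, 0.314, 0.017]), (0.69, [0.427, 0.371, 0.018]), (0.48, [0.381, 0.366, 0.011])]
caddy [(0.86, [0.418, 0.346, 0.031]), (0.63, [0.437, 0.162, 0.007]), (0.17, [0.427, -0.044, 0.011])]
caddy_bar [(0.83, [0.412, 0.345, 0.031]), (0.22, [0.615, -0.25, 0.065])]
lidder [(0.91, [0.61, -0.25, 0.066])]
start_top [(0.42, [0.511, -0.245, 0.091]), (0.18, [0.423, 0.09, 0.014])]
tote [(0.64, [0.581, 0.313, 0.011])]
tape [(0.62, [0.773, 0.015, 0.031]), (0.53, [0.577, 0.313, 0.016])]
labels [(0.76, [0.711, 0.216, 0.046])]
side 57.524047898531464 -0.07755977840599884 [[-0.96, -0.2, 0.21, 0.31], [-0.29, 0.7, -0.66, 0.67], [-0.01, -0.69, -0.72, 0.87]]
tin_a [(0.87, [0.322, 0.166, 0.003]), (0.82, [0.24, 0.269, 0.008]), (0.79, [0.46, -0.118, 0.008]), (0.78, [0.443, 0.168, 0.005]), (0.67, [0.429, -0.043, 0.004]), (0.61, [0.426, 0.091, 0.004]), (0.52, [0.466, 0.023, 0.002])]
lid_1 [(0.95, [0.368, 0.365, 0.015]), (0.81, [0.442, 0.315, 0.016]), (0.7, [0.437, 0.374, 0.017]), (0.68, [0.38, 0.31, 0.02]), (0.49, [0.7, 0.216, 0.045])]
caddy [(0.89, [0.399, 0.34, 0.021]), (0.27, [0.425, 0.093, 0.005])]
caddy_bar [(0.72, [0.403, 0.34, 0.021]), (0.71, [0.432, -0.044, 0.002]), (0.55, [0.593, -0.249, 0.065])]
lidder [(0.7, [0.43, -0.044, 0.003]), (0.6, [0.596, -0.247, 0.069])]
start_top [(0.49, [0.511, -0.241, 0.091])]
tote [(0.96, [0.598, 0.308, 0.006]), (0.4, [0.456, -0.119, 0.006])]
tape [(0.73, [0.77, 0.013, 0.027])]
labels [(0.74, [0.699, 0.216, 0.046])]
1.0
```

View pics/scene0.png

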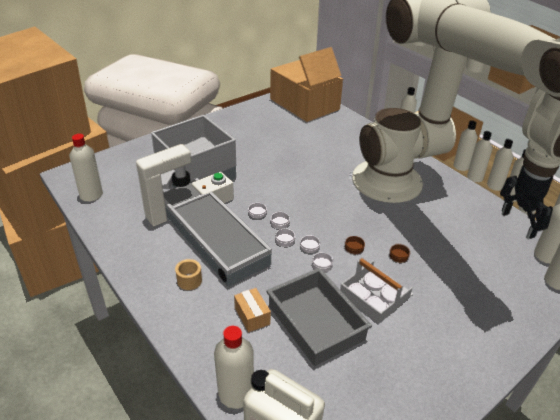

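View pics/side0.png

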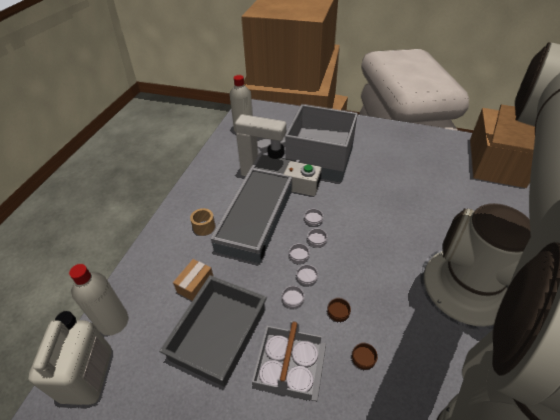

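The scene shows five bare tins at (257,211), (280,220), (285,238), (310,244) and (322,262), and brown look-alikes at (355,245) and (399,253). The hopper is around (194,140), the button at (218,178) and the caddy at (375,290). I'll compute the machine and caddy yaw, then look with the wrist camera.

```bash
cat > h.py <<'E'
import numpy as np, cv2
from scipy.spatial.transform import Rotation as R
from plant import env,camera,camera_info,spotter
def ray(name,uv,info=None):
    i=info or camera_info(name); f=210/np.tan(np.radians(i["vfov"])/2)
    d=(np.array(uv,float)-[i["cx"],i["cy"]])/f
    rd=np.hypot(*d); r=rd
    for _ in range(30): r=rd/(1+i["k1"]*r*r)
    d=d*(r/rd if rd>0 else 1)
    T=np.array(i["world_from_camera"]); return T[:3,3],T[:3,:3]@np.array([d[0],d[1],1])
def onplane(name,uv,z,info=None):
    o,d=ray(name,uv,info); return o+d*(z-o[2])/d[2]
def quat(r): return r.as_quat()[[3,0,1,2]].tolist()   # w,x,y,z
def down(yaw):  # tool z down; jaw line (tool y) along world angle yaw+90deg; tool x along yaw
    return R.from_euler('z',yaw)*R.from_euler('x',np.pi)
def dq(yaw): return quat(down(yaw))
def shot(name,file):
    i=camera_info(name); im=camera(name); cv2.imwrite(f"pics/{file}.png",im[:,:,::-1]); return im,i
def look(t,n): return [(round(d["conf"],2),np.round(d["position"],3).tolist()) for d in spotter.look_for(t,n)]
E
python3 - <<'E'
from h import *
q=np.array(env.get_orientation());print(q)
for n,z,ps in [("scene",.068,[(167,200),(235,278),(270,258),(200,192)]),("side",.068,[(215,245),(260,257),(292,180),(255,172)]),
  ("scene",.15,[(153,150),(203,118),(235,140),(184,164)]),("side",.15,[(297,108),(357,113),(347,148),(288,137)]),
  ("scene",.088,[(218,178)]),("side",.088,[(308,170)]),
  ("scene",.088,[(360,264),(401,288)]),("side",.088,[(294,325),(283,380)]),
  ("scene",.06,[(269,285),(321,268),(370,320),(319,360)]),("side",.06,[(165,340),(212,280),(266,300),(218,378)])]:
    print(n,z,[onplane(n,p,z)[:2].round(3).tolist() for p in ps])
i=camera_info("wrist");print(i["vfov"],i["k1"],np.array(i["world_from_camera"]).round(3).tolist())
env.reach([0.36,0.34,0.32],dq(0)); shot("wrist","w1"); T=np.array(camera_info("wrist")["world_from_camera"]);print(T.round(3).tolist(),env.get_clock())
E
```

```text
[-1.47910664e-05  1.37456431e-01  9.90507814e-01 -6.77787513e-06]
scene 0.068 [[0.686, -0.257], [0.699, 0.124], [0.584, 0.119], [0.586, -0.232]]
side 0.068 [[0.675, 0.107], [0.546, 0.111], [0.548, -0.202], [0.673, -0.206]]
scene 0.15 [[0.645, -0.409], [0.415, -0.488], [0.406, -0.306], [0.604, -0.283]]
side 0.15 [[0.61, -0.485], [0.402, -0.512], [0.401, -0.303], [0.592, -0.308]]
scene 0.088 [[0.517, -0.237]]
side 0.088 [[0.507, -0.24]]
scene 0.088 [[0.425, 0.288], [0.401, 0.409]]
side 0.088 [[0.407, 0.281], [0.395, 0.404]]
scene 0.06 [[0.639, 0.188], [0.495, 0.22], [0.514, 0.42], [0.685, 0.433]]
side 0.06 [[0.678, 0.386], [0.641, 0.207], [0.493, 0.223], [0.53, 0.43]]
68.50273828585728 -0.022170371283644356 [[0.272, 0.924, 0.268, 0.081], [0.962, -0.261, -0.076, 0.549], [-0.0, 0.279, -0.96, 0.373], [0.0, 0.0, 0.0, 1.0]]
[[0.0, -0.96, -0.278, 0.43], [-1.0, -0.0, -0.0, 0.341], [0.0, 0.278, -0.96, 0.454], [0.0, 0.0, 0.0, 1.0]] 4.35
```

View pics/w1.png

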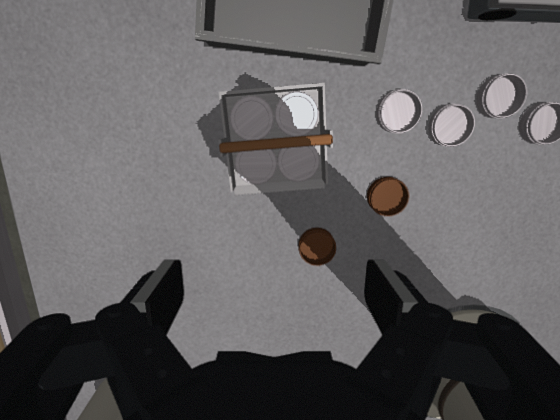

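The caddy's open lip is at the image bottom, towards the robot, and its bar runs from (222,147) to (331,140). Next is a wrist view of the machine, plus the caddy pose and some IK checks.

```bash
python3 - <<'E'
from h import *
a,b=[onplane("wrist",p,.088) for p in [(222,147),(331,140)]]
print("bar",a.round(3),b.round(3),((a+b)/2).round(3),"yaw",np.arctan2(*( -(a-b)[:1]/1,(a-b)[1])) if 0 else np.arctan2(-(a-b)[0],(a-b)[1]))
for p in [(234,193),(326,187),(221,93),(325,85)]: print(onplane("wrist",p,.04 if p[1]<100 else .008).round(3))
for yaw in (-np.pi/2,np.pi/2):
    print(yaw,[None if (s:=env.solve_ik(p,dq(yaw))) is None else np.round(s,2).tolist() for p in ([.46,-.1,.01],[.44,.165,.01],[.607,-.15,.07],[.607,.05,.07],[.59,.31,.05],[.44,.1,.2])])
for cy in (0,-.3,-.55,-.68,-.85):
    print(cy,[None if (s:=env.solve_ik([.49,-.395,.27],quat(R.from_euler('z',cy)*R.from_euler('y',-np.radians(t))*down(np.pi/2 )))) is None else np.round(s,2).tolist() for t in (0,35,65)])
env.reach([0.45,-0.25,0.33],dq(0)); shot("wrist","w2")
for t in ["start_top","lidder"]: print(t,look(t,"wrist"))
print(env.get_clock())
E
```

```text
bar [0.399 0.401 0.088] [0.407 0.274 0.088] [0.403 0.337 0.088] yaw 0.06328867405739047
[0.325 0.399 0.008]
[0.334 0.263 0.008]
[0.462 0.407 0.04 ]
[0.472 0.276 0.04 ]
-1.5707963267948966 [[-0.21, -0.07, -0.42, 1.21, 0.0, -1.78], [0.36, -0.07, -0.43, 1.21, 0.0, -1.21], [-0.24, 0.27, 0.05, 1.36, 0.0, -1.81], [0.08, 0.23, 0.01, 1.35, 0.0, -1.49], [0.48, 0.37, 0.15, 1.35, 0.0, -1.09], [0.22, -0.16, -0.14, 1.59, 0.0, -1.35]]
1.5707963267948966 [[-0.21, -0.07, -0.42, 1.21, 0.0, 1.36], [0.36, -0.07, -0.43, 1.21, 0.0, 1.93], [-0.24, 0.27, 0.05, 1.36, 0.0, 1.33], [0.08, 0.23, 0.01, 1.35, 0.0, 1.65], [0.48, 0.37, 0.15, 1.35, 0.0, 2.05], [0.22, -0.16, -0.14, 1.59, 0.0, 1.79]]
0 [[-0.68, 0.3, 0.49, 1.76, 0.0, 0.89], [-0.87, -0.15, -0.11, 1.18, 0.46, 0.8], [-1.03, -0.39, -0.59, 0.54, 0.89, 0.96]]
-0.3 [[-0.68, 0.3, 0.49, 1.76, 0.0, 1.19], [-0.8, -0.26, -0.22, 1.05, 0.28, 1.15], [-0.91, -0.6, -0.76, 0.35, 0.54, 1.28]]
-0.55 [[-0.68, 0.3, 0.49, 1.76, 0.0, 1.44], [-0.72, -0.31, -0.27, 1.0, 0.1, 1.43], [-0.76, -0.69, -0.83, 0.31, 0.19, 1.48]]
-0.68 [[-0.68, 0.3, 0.49, 1.76, 0.0, 1.57], [-0.68, -0.31, -0.28, 1.0, -0.0, 1.57], [-0.68, -0.7, -0.83, 0.3, -0.0, 1.57]]
-0.85 [[-0.68, 0.3, 0.49, 1.76, 0.0, 1.74], [-0.62, -0.3, -0.27, 1.01, -0.13, 1.76], [-0.57, -0.68, -0.82, 0.31, -0.26, 1.69]]
start_top [(0.75, [0.506, -0.248, 0.089])]
lidder [(0.74, [0.439, 0.153, 0.005]), (0.68, [0.569, -0.34, 0.068])]
8.6417
```

View pics/w2.png

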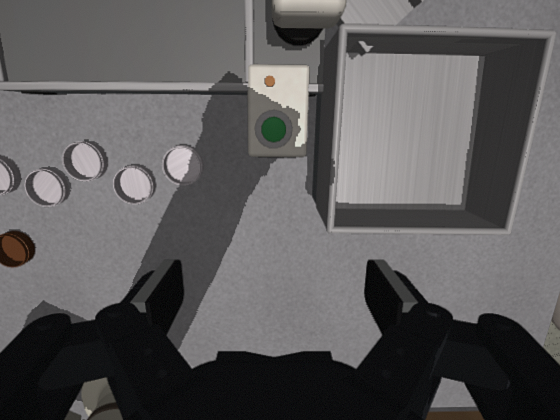

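The hopper rim corners are at (341,25), (552,31), (511,232) and (330,232), the button is at (273,128), and the front rail of the lane runs along row 88. I'll get the machine pose from these and press-test the first tin.

```bash
cat >> h.py <<'E'
Q=dq(np.pi/2)   # jaws along world x, camera on +y side
def see(xy,h=0.19):
    """wrist look at a tin near xy -> xy (or None)"""
    env.reach([xy[0],xy[1]-0.05,h],Q); camera("wrist")
    c=[(d["conf"],np.array(d["position"])) for d in spotter.look_for("tin_a","wrist")]
    c=[p for k,p in c if k>.3 and np.hypot(*(p[:2]-xy))<.045]
    return min(c,key=lambda p:np.hypot(*(p[:2]-xy)))[:2] if c else None
def press(xy,sgn=1):
    """closed fingertips on the rim: list of (tip z mm, force N)"""
    env.command_gripper(0.0,20)
    x,y=xy[0],xy[1]+sgn*.026
    env.reach([x,y,.06],Q); env.line_to([x,y,.036],v=.1); env.pause(.2)
    f0=env.get_contact_force()[2]; log=[]
    for z in np.arange(.033,.0235,-.001):
        env.line_to([x,y,z],v=.03); env.pause(.08)
        f=env.get_contact_force()[2]-f0; log.append((round((env.get_eef_pos()[2]-.008)*1e3,1),round(float(f),1)))
        if f>7: break
    env.line_to([x,y,.06],v=.15)
    return log
E
python3 - <<'E'
from h import *
for p in [(341,25),(552,31),(511,232),(330,232)]: print(onplane("wrist",p,.15).round(3))
for p in [(20,88),(240,87)]: print(onplane("wrist",p,.068).round(3))
for p in [(248,20),(254,64)]: print(onplane("wrist",p,.068).round(3))
print("btn",onplane("wrist",(273,128),.088).round(3))
p=see(np.array([.46,-.117])); print(p); print(press(p)); print(env.get_clock())
E
```

```text
[ 0.603 -0.311  0.15 ]
[ 0.601 -0.508  0.15 ]
[ 0.403 -0.51   0.15 ]
[ 0.403 -0.311  0.15 ]
[0.559 0.06  0.068]
[ 0.558 -0.209  0.068]
[ 0.63  -0.22   0.068]
[ 0.584 -0.226  0.068]
btn [ 0.511 -0.249  0.088]
[ 0.4585 -0.1152]
[(np.float64(25.0), -0.7), (np.float64(24.0), -0.8), (np.float64(23.0), -1.0), (np.float64(22.0), -0.1), (np.float64(21.0), -0.6), (np.float64(20.0), -0.7), (np.float64(19.0), -1.4), (np.float64(18.1), 0.3), (np.float64(17.7), 5.1), (np.float64(17.3), 12.5)]
15.7583
```

```bash
python3 - <<'E'
from h import *
for g in [(.427,-.043),(.463,.025),(.425,.09),(.44,.165)]:
    p=see(np.array(g)); print(p)
    if p is not None: print([(float(a),b) for a,b in press(p)][2:])
print(env.get_clock())
shot("side","side1"); print(look("tin_a","side"))
E
```

```text
[ 0.4279 -0.0382]
[(23.0, 0.1), (22.1, 0.2), (21.8, 8.4)]
[0.4636 0.0286]
[(23.0, 0.1), (22.1, 1.3), (21.9, 8.0)]
[0.4251 0.0935]
[(23.0, -0.7), (22.0, 0.1), (21.0, -0.2), (20.0, 0.9), (19.0, 0.3), (18.1, 0.2), (17.6, 6.0), (17.3, 11.4)]
[0.4437 0.1735]
[(23.0, 0.1), (22.1, 1.3), (21.9, 8.4)]
34.225
[(0.82, [0.323, 0.17, 0.007]), (0.63, [0.239, 0.268, 0.006]), (0.62, [0.406, -0.142, 0.009]), (0.6, [0.436, 0.184, 0.009]), (0.58, [0.42, -0.038, 0.002])]
```

View pics/side1.png

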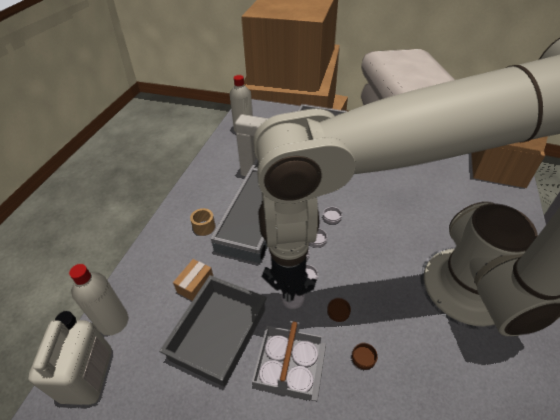

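Tins at (0.46,-0.115) and (0.425,0.093) rock; the other three are steady. The first has since been knocked to about (0.406,-0.142), side pixel (332,215). I'll put the rockers in the tote now, then look at the lane.

```bash
cat >> h.py <<'E'
def pick(g):
    p=see(np.array(g)); print("at",p)
    if p is None: return False
    env.command_gripper(.076,25); env.reach([p[0],p[1],.07],Q)
    env.line_to([p[0],p[1],.010],v=.1); env.command_gripper(.04,25)
    w=env.get_gripper_width(); print("width",round(w,4),"force",env.get_grip_force())
    env.line_to([p[0],p[1],.16],v=.2); return .05<w<.065
def put(x,y,z,up=.16):
    env.reach([x,y,up],Q); env.line_to([x,y,z],v=.12); env.pause(.1)
    env.command_gripper(.075,25); env.line_to([x,y,up],v=.2)
E
python3 - <<'E'
from h import *
if pick((.425,.0935)): put(.585,.265,.020)
if pick((.406,-.142)): put(.595,.36,.020)
print(env.get_clock())
env.reach([.61,-.17,.3],Q); shot("wrist","w3"); print(look("tin_a","wrist"))
E
```

```text
at [0.426  0.0949]
width 0.0587 force 25.78863685950637
at [ 0.4038 -0.1416]
width 0.0577 force 26.342090366233606
51.1667
[(0.83, [0.425, -0.04, 0.005]), (0.76, [0.462, 0.026, 0.002])]
```

View pics/w3.png

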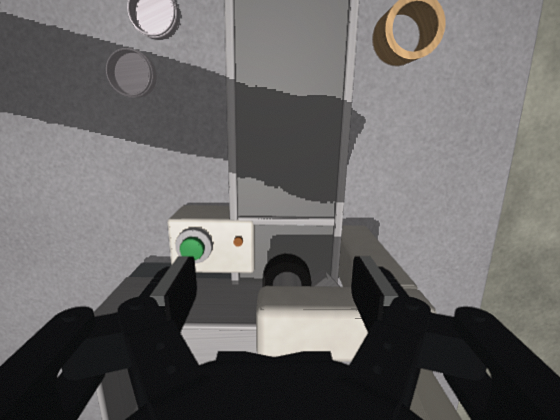

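The lane shows between rails at columns 236 and 343, with its -y end rail at row ~218. I'll convert those points and then place the steady tins.

```bash
python3 - <<'E'
from h import *
P=[onplane("wrist",p,.068) for p in [(236,200),(236,20),(337,200),(347,20),(286,219)]]
print([p[:2].round(3).tolist() for p in P])
print("btn",onplane("wrist",(192,248),.088).round(3))
x=np.mean([p[0] for p in P[:4]]); print("lane x",x)
assert .6<x<.64
for g,y in [((.44,.175),.03),((.463,.027),-.035),((.426,-.04),-.10)]:
    if pick(g): put(x,y,.0705,.2)
    else: print("FAILED",g); break
print(env.get_clock())
E
```

```text
[[0.563, -0.193], [0.569, 0.004], [0.687, -0.192], [0.687, 0.004], [0.625, -0.217]]
btn [ 0.51  -0.248  0.088]
lane x 0.6265193912635048
at [0.4438 0.1757]
width 0.0587 force 26.236632596701384
at [0.4632 0.0283]
width 0.0585 force 26.48112243041396
at [ 0.4276 -0.0397]
width 0.0582 force 26.380680548027158
74.6333
```

Tins placed. Next the caddy: grip the bar, swing it round at short radius, then tip it over the hopper.

```bash
cat >> h.py <<'E'
def bar(xy,z,cy,tilt=0):
    """TCP pose with the bar centre at (xy,z), caddy yaw cy, open side tipped down by tilt deg"""
    r=R.from_euler('z',cy)*R.from_euler('y',-np.radians(tilt))*down(np.pi/2)
    return (np.array([xy[0],xy[1],z])+r.apply([0,0,.011])).tolist(),quat(r)
CX=np.array([.403,.337]); CY=.065
HX=np.array([.5025,-.41]); HA=float(np.arctan2(HX[1],HX[0])); HB=HX*(1+.010/np.hypot(*HX))
E
python3 - <<'E'
from h import *
for t in (30,50,60,68): assert env.solve_ik(*bar(HB,.262,HA,t)) is not None,t
env.command_gripper(.05,110)
env.reach(*bar(CX,.16,CY)); env.line_to(bar(CX,.080,CY)[0],v=.12)
env.command_gripper(0.0,110); print("w",env.get_gripper_width())
env.line_to(bar(CX,.30,CY)[0],v=.15)
S=HX*.45/np.hypot(*HX)
m=np.array([.45,0]); env.reach(*bar(m,.30,-.3)); env.reach(*bar(S,.30,HA))
env.line_to(bar(HB,.30,HA)[0],v=.15); env.line_to(bar(HB,.262,HA)[0],v=.1)
print(env.get_contact_force(),env.get_gripper_width())
for t in (15,30,40,48,54,60,68):
    env.reach(*bar(HB,.262,HA,t))
env.pause(.8); print(env.get_clock())
shot("scene","s2")
E
```

```text
w 0.010025875593957316
[-1.03986335  1.13161011 -2.82657781] 0.010218488045591565
87.4417
```

View pics/s2.png

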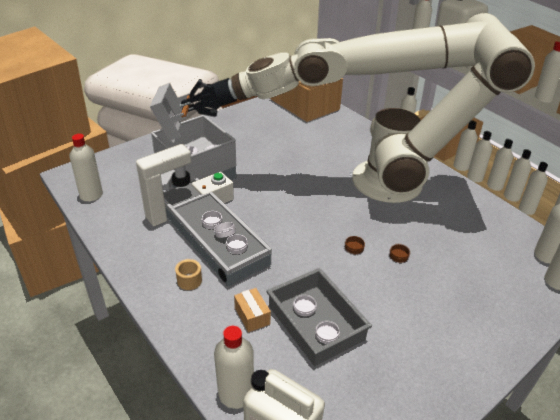

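The caddy is tipped over the hopper at (170,110). The middle lane tin at (225,230) looks tilted, so I'll zoom in, and read the lids.

```bash
python3 - <<'E'
from h import *
im,_=shot("side","s3"); a=cv2.imread("pics/s2.png"); b=cv2.imread("pics/s3.png")
c=np.hstack([cv2.resize(a[80:280,130:280],(400,533)),cv2.resize(b[80:260,200:380],(400,533))[:, :400]])
cv2.imwrite("pics/c1.png",c)
print(look("lid_1","scene"),look("lid_1","side"),look("tin_a","scene"))
E
```

```text
[(0.53, [0.492, -0.44, 0.081])] [(0.7, [0.505, -0.438, 0.081]), (0.69, [0.589, 0.262, 0.012])] [(0.94, [0.594, 0.358, 0.014]), (0.88, [0.318, 0.17, 0.008]), (0.84, [0.234, 0.273, 0.008]), (0.79, [0.626, -0.106, 0.07]), (0.7, [0.625, 0.019, 0.068]), (0.63, [0.584, 0.262, 0.018]), (0.59, [0.63, -0.024, 0.087])]
```

View pics/c1.png

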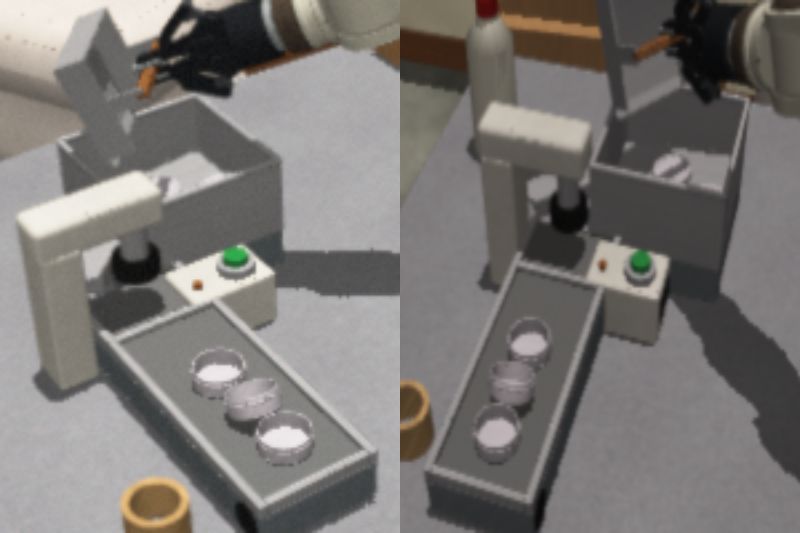

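The middle lane tin is resting on its neighbour's rim, so I'll mend that later. First I'll return the caddy, then check the hopper and lane.

```bash
python3 - <<'E'
from h import *
for t in (75,68): env.reach(*bar(HB,.262,HA,t)) if env.solve_ik(*bar(HB,.262,HA,t)) else None; env.pause(.3)
for t in (45,20,0): env.reach(*bar(HB,.275,HA,t))
env.line_to(bar(HB,.30,HA)[0],v=.15)
S=HX*.45/np.hypot(*HX)
env.line_to(bar(S,.30,HA)[0],v=.2); env.reach(*bar([.45,0],.30,-.3)); env.reach(*bar(CX,.25,CY))
env.line_to(bar(CX,.10,CY)[0],v=.15); env.line_to(bar(CX,.0805,CY)[0],v=.04)
print(env.get_contact_force()); env.command_gripper(.05,60); env.line_to(bar(CX,.20,CY)[0],v=.15)
print(env.get_clock())
env.reach([.42,-.20,.33],dq(-.3)); im,_=shot("wrist","w4"); print(look("lid_1","wrist"),look("tin_a","wrist"))
shot("side","s4");print(look("caddy","side"),env.get_clock())
a=cv2.imread("pics/w4.png");b=cv2.imread("pics/s4.png")
cv2.imwrite("pics/c2.png",np.hstack([a[:300],b[120:420]])[:, 160:960])
E
```

```text
Traceback (most recent call last):
ValueError: The truth value of an array with more than one element is ambiguous. Use a.any() or a.all()
```

```bash
python3 - <<'E'
from h import *
if env.solve_ik(*bar(HB,.262,HA,74)) is not None: env.reach(*bar(HB,.262,HA,74)); env.pause(.5)
for t in (45,20,0): env.reach(*bar(HB,.275,HA,t))
env.line_to(bar(HB,.30,HA)[0],v=.15)
S=HX*.45/np.hypot(*HX)
env.line_to(bar(S,.30,HA)[0],v=.2); env.reach(*bar([.45,0],.30,-.3)); env.reach(*bar(CX,.25,CY))
env.line_to(bar(CX,.10,CY)[0],v=.15); env.line_to(bar(CX,.0805,CY)[0],v=.04)
print(env.get_contact_force()); env.command_gripper(.05,60); env.line_to(bar(CX,.20,CY)[0],v=.15)
print(env.get_clock())
env.reach([.42,-.20,.33],dq(-.3)); im,_=shot("wrist","w4"); print(look("lid_1","wrist"),look("tin_a","wrist"))
shot("side","s4");print(look("caddy","side"),env.get_clock())
a=cv2.imread("pics/w4.png");b=cv2.imread("pics/s4.png")
cv2.imwrite("pics/c2.png",np.hstack([a[:300],b[120:420]])[:, 160:960])
E
```

```text
[-2.08795145 -2.69150284  4.55768634]
97.6833
[(0.87, [0.478, -0.351, 0.091]), (0.83, [0.442, -0.384, 0.086]), (0.7, [0.543, -0.372, 0.075]), (0.65, [0.506, -0.438, 0.081])] [(0.94, [0.633, 0.038, 0.061]), (0.91, [0.322, 0.172, 0.011]), (0.71, [0.509, 0.223, 0.007]), (0.65, [0.631, -0.028, 0.079]), (0.62, [0.628, -0.098, 0.067]), (0.6, [0.256, 0.28, 0.008]), (0.49, [0.542, -0.375, 0.074])]
[(0.82, [0.396, 0.34, 0.006])] 99.9333
```

View pics/c2.png

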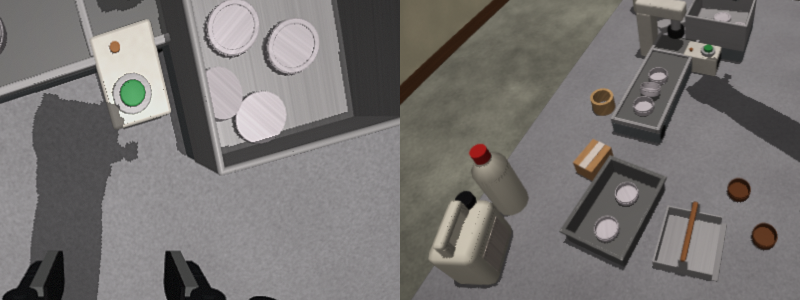

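All four lids are in the hopper, and the empty caddy is flat. Now I'll mend the lane: move the -y tin further out, then reseat the middle one.

```bash
python3 - <<'E'
from h import *
env.command_gripper(.075,25)
p=see(np.array([.627,-.103]),.25); print(p)
def shift(x,y,y2,zg):
    env.command_gripper(.075,25)
    env.reach([x,y,.14],Q); env.line_to([x,y,zg],v=.1); env.command_gripper(.04,25); print(env.get_gripper_width())
    env.line_to([x,y,.095],v=.15); env.line_to([x,y2,.095],v=.1); env.line_to([x,y2,.0705],v=.08); env.pause(.1)
    env.command_gripper(.075,25); env.line_to([x,y2,.15],v=.2)
shift(.6265,p[1],p[1]-.032,.0705)
p=see(np.array([.63,-.025]),.25); print(p)
shot("wrist","w5"); print(look("tin_a","wrist")); print(env.get_clock())
E
```

```text
[ 0.6274 -0.1003]
0.05789608724395214
[ 0.6255 -0.0347]
[(0.93, [0.625, -0.135, 0.067]), (0.75, [0.629, -0.031, 0.078]), (0.56, [0.628, 0.03, 0.062])]
106.7333
```

View pics/w5.png

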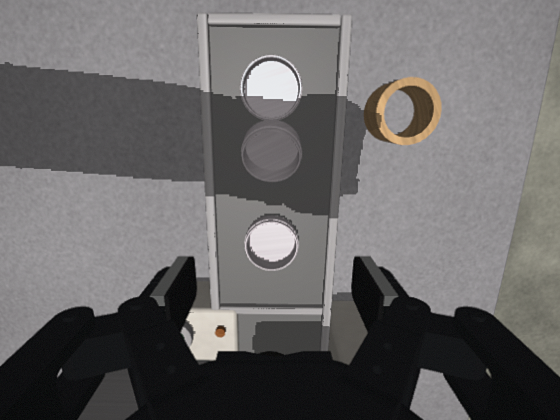

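The middle tin at (271,152) still overlaps the upper one at (271,88), and the lower one at (271,243) is now clear. I'll move the middle tin into the gap.

```bash
python3 - <<'E'
from h import *
x,y,y2=.6265,-.034,-.054
env.command_gripper(.075,25)
env.reach([x,y,.14],Q); env.line_to([x,y,.0725],v=.1); env.command_gripper(.04,25); print(env.get_gripper_width())
env.line_to([x,y,.095],v=.15); env.line_to([x,y2,.095],v=.1); env.line_to([x,y2,.0712],v=.06); env.pause(.1)
env.command_gripper(.075,25); env.pause(.2); env.line_to([x,y2,.15],v=.2)
env.reach([.627,-.10,.25],Q); shot("wrist","w6"); print(look("tin_a","wrist")); print(env.get_clock())
env.reach([.40,-.10,.3],Q); shot("side","s6"); shot("scene","s7"); print(look("tin_a","side"),look("tin_a","scene"))
w=cv2.imread("pics/w6.png")[0:330,150:400]; s=cv2.resize(cv2.imread("pics/s6.png")[160:270,200:320],(300,275)); t=cv2.resize(cv2.imread("pics/s7.png")[180:280,150:260],(250,227))
c=np.zeros((330,800,3),np.uint8); c[:330,:250]=w; c[:275,250:550]=s; c[:227,550:]=t; cv2.imwrite("pics/c3.png",c)
E
```

```text
0.057675178337878726
[(0.63, [0.624, -0.129, 0.065]), (0.62, [0.627, -0.05, 0.065]), (0.58, [0.627, 0.032, 0.062]), (0.37, [0.623, -0.115, 0.06])]
111.575
[(0.98, [0.597, 0.359, 0.012]), (0.76, [0.587, 0.262, 0.014]), (0.76, [0.63, -0.055, 0.069]), (0.74, [0.323, 0.171, 0.005]), (0.69, [0.626, 0.02, 0.07]), (0.59, [0.243, 0.269, 0.002]), (0.55, [0.627, -0.134, 0.065])] [(0.83, [0.584, 0.26, 0.015]), (0.83, [0.593, 0.362, 0.014]), (0.75, [0.319, 0.172, 0.008]), (0.69, [0.627, -0.052, 0.074]), (0.64, [0.624, -0.138, 0.073]), (0.61, [0.624, 0.018, 0.067]), (0.58, [0.235, 0.273, 0.008])]
```

View pics/c3.png

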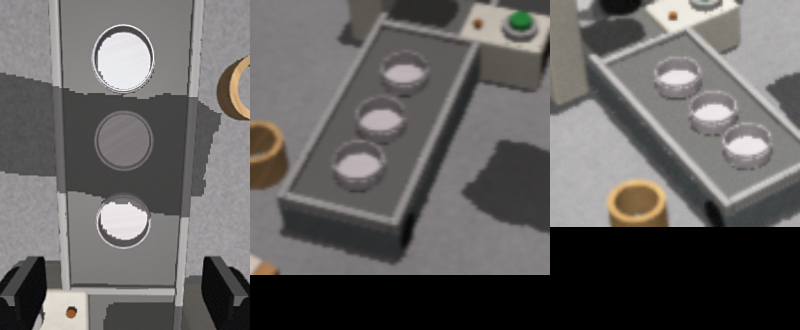

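All three tins stand flat and clear of each other. Pressing the start button.

```bash
python3 - <<'E'
from h import *
env.command_gripper(0,20)
x,y=.511,-.248
env.reach([x,y,.16],Q); env.line_to([x,y,.100],v=.1); env.pause(.2); f0=env.get_contact_force()[2]
for z in np.arange(.096,.0855,-.001):
    env.line_to([x,y,z],v=.03); env.pause(.08); f=env.get_contact_force()[2]-f0
    print(round((env.get_eef_pos()[2]-.008)*1e3,1),round(float(f),1),end="; ")
    if f>15: break
env.pause(.3); env.line_to([x,y,.16],v=.1); env.reach([.40,-.10,.3],Q); env.pause(.5)
shot("scene","s8");print(look("tin_a","scene"),look("lid_1","scene"),look("caddy","scene"),env.get_clock())
E
```

```text
88.5 2.2; 87.2 2.3; 86.1 3.2; 86.0 9.8; 85.8 15.5; [(0.84, [0.585, 0.262, 0.015]), (0.74, [0.621, 0.017, 0.067]), (0.71, [0.594, 0.359, 0.014]), (0.69, [0.319, 0.17, 0.007]), (0.68, [0.239, 0.274, 0.005]), (0.64, [0.625, -0.054, 0.072]), (0.52, [0.628, -0.137, 0.07])] [(0.7, [0.625, 0.016, 0.068]), (0.63, [0.492, -0.439, 0.08])] [(0.77, [0.411, 0.342, 0.012])] 119.7333
```

View pics/s8.png

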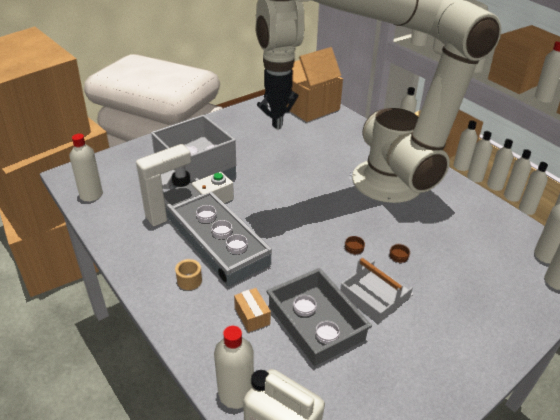

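The hard stop came at 86 mm instead of 82, so the square fingertips probably met the collar. I'll press again with the hand tilted, so that only the 22 mm fingertip edge meets the button.

```bash
python3 - <<'E'
from h import *
env.command_gripper(0,20)
t=np.radians(30); r=R.from_euler('y',-t)*down(np.pi/2); tz=r.apply([0,0,1]); print(tz.round(2))
off=np.array([8*np.sin(t)-14.5*np.cos(t),0,-8*np.cos(t)-14.5*np.sin(t)])/1e3; print(off)
B=np.array([.511,-.248,0])
go=lambda z,v=None:(env.reach((B+[0,0,z]-off).tolist(),quat(r)) if v is None else env.line_to((B+[0,0,z]-off).tolist(),v=v))
go(.16); go(.10,.1); env.pause(.2); f0=np.array(env.get_contact_force())
for z in np.arange(.096,.0755,-.001):
    go(z,.03); env.pause(.1); f=np.array(env.get_contact_force())-f0
    print(round((np.array(env.get_eef_pos())+off)[2]*1e3,1),f.round(1).tolist(),end="; ")
    if f[2]>14: break
env.pause(.3); shot("side","s9"); go(.16,.1); env.reach([.40,-.10,.3],Q); env.pause(.3); print(env.get_clock())
cv2.imwrite("pics/c4.png",cv2.resize(cv2.imread("pics/s9.png")[120:220,250:370],(720,600)))
E
```

```text
[ 0.5   0.   -0.87]
[-0.00855737  0.         -0.0141782 ]
95.9 [0.1, 0.5, 1.3]; 95.0 [-0.4, 0.0, 1.0]; 94.0 [-0.5, 0.4, 1.2]; 93.0 [-1.1, 0.2, 0.6]; 92.0 [-0.4, 0.8, 0.9]; 90.9 [-2.2, -0.2, 0.7]; 90.0 [-0.3, 1.0, 0.6]; 89.0 [-1.3, -0.8, 1.3]; 88.0 [0.1, 0.2, 1.6]; 87.2 [-0.3, 0.4, 2.5]; 86.1 [-0.4, 0.7, 3.6]; 85.1 [-0.8, 0.6, 3.1]; 84.1 [-0.9, 0.1, 4.6]; 83.1 [-1.0, 0.3, 4.9]; 82.1 [0.2, 0.7, 4.4]; 81.6 [-3.1, -0.1, 8.0]; 81.3 [-7.3, 2.3, 13.2]; 81.1 [-10.3, 3.4, 19.3]; 130.6417
```

View pics/c4.png

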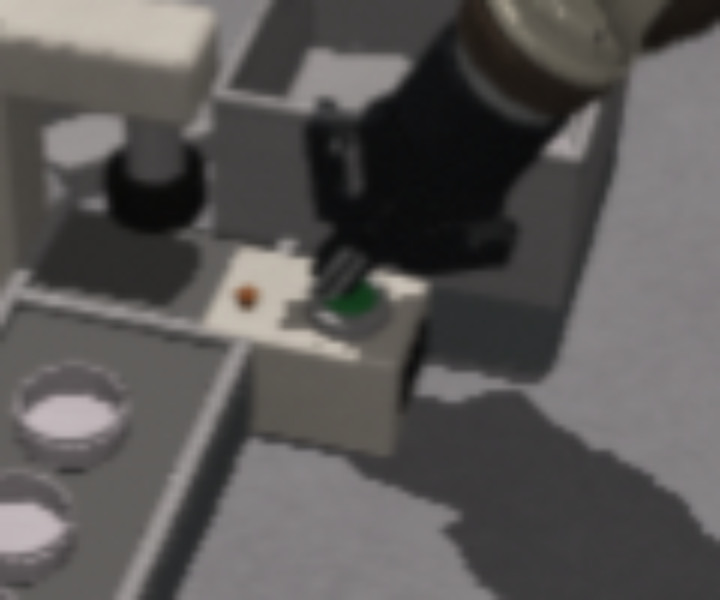

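The button took the spring load from 88 mm down to a hard stop at 82 mm, which is its full 6 mm of travel, and is now released. Handing in.

```bash
python3 - <<'E'
from h import *
camera("scene"); print(look("tin_a","scene")); print(env.sign_off(),env.get_clock())
E
```

```text
[(0.9, [0.237, 0.273, 0.007]), (0.82, [0.586, 0.263, 0.012]), (0.81, [0.595, 0.361, 0.012]), (0.73, [0.409, 0.336, 0.01]), (0.66, [0.622, 0.015, 0.067]), (0.62, [0.629, -0.053, 0.069]), (0.62, [0.32, 0.172, 0.009]), (0.52, [0.628, -0.137, 0.07])]
the job is handed in; nothing more can be done
the job is handed in; nothing more can be done
```

The job is handed in, with no verdict shown: three steady tins stand on the lane, two rocking tins are in the tote, all four lids are in the hopper, the empty caddy is flat on the bench, and the start button was pressed to its 6 mm stop and released; a first try, about 10 s earlier, had gone down only about 2 mm.

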